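Cap press behind a guard window

ROBOT

A 6-joint arm with a two-finger parallel gripper is mounted at the origin on a cart in front of the work surface, level with it; the furniture and walls round the work are solid. World frame = base frame: x ahead of the robot, y to its left, z up, the work surface at z = 0. Lengths are in m, angles in rad, forces in N, time in s.
With the tool pointing down it reaches from about 0.3 to 0.85 m from the base axis. Payload 5.4 kg.
Tool frame: the origin (TCP) lies at the very end of the fingers, on their centre line; the grasp point (between the pads) lies 19 mm behind it; y points along the fingers, z is the direction in which the jaws open and shut, and the axes are right-handed (so a half turn about y gives the same grasp; the last joint's range is limited). The gripper opens to 85 mm and grips with 20 to 120 N. Pads are 22 mm wide; open, the fingers measure 114 mm over their backs; the gripper's body (76 mm by 85 mm) begins 54 mm behind the grasp point. The pads swing forward as they close: fully open they stand 13 mm farther back than shut.
Start: joints at [-1.541, 0.158, 1.597, -0, 1.386, -0.21], TCP at [0.137, -0.559, 0.231] pointing down, gripper open.
Joint ranges: [-2.91, 2.91], [-0.94, 2.29], [0.18, 2.7], [-1.29, 4.43], [0.17, 2.64], [-3, 3]. Speed limits (rad/s): [2.57, 2.57, 3.14, 3.14, 3.14, 3.14].

INTERFACE

Orientations are given as a unit quaternion [x, y, z, w].
In Python, from rig import env gives the robot as it stands.
- The arm moves only by the tool send_rows, never from a script. Its argument "commands" is a list of rows, each a list of 5 numbers: the opening, from 0 (shut) to 1 (fully open), then the shift along the tool's x, y, z scaled (see below), then the turn about the tool's y scaled (see below). A call has 1 to 12 rows; each row is the pose to reach, as a shift and turn from the pose measured when the call began, along the tool's axes at that moment; what a row does not reach only later rows make up. The controller multiplies each number of a shift by 20 cm and each number of a turn by 90 degrees. A row lasts 1/10 s, in which the tool goes at most 50 mm and 8.59 degrees, less where a joint would pass 70% of its speed; a pose out of reach is approached as far as the arm can. A call with a number of a shift or a turn outside -1 to 1 is refused whole. A call with a gripper value outside its range is refused whole. The fingers move at their own pace and stop on an object; the grip force is fixed at half the most. Time passes only in rows, so rows that repeat a pose let the fingers close. It gives the time, the measured TCP pose, the force and the opening at its end, in the units of the state.
- env.get_obs(): the state, without advancing time (a new reading comes with each control period).
- env.camera(name): name is "side" or "top"; returns the picture (480x640x3 uint8, red, green, blue); there is no depth.
- env.calibration(name): a dict with "camera_matrix" (3x3 intrinsics, pixels), "rvec" (rotation vector, rad) and "tvec" (3), from world to camera coordinates, as OpenCV has them. Camera axes: x right, y down, z forward; pixel columns grow to the right and rows downward; lengths in m; the calibration is good to about 2 mm. A picture is of the moment at which its call begins. calibration takes no time and is no camera call.
- env.close_job(): hands the job in, once; it reports no verdict.
The state is a dict: "time_s": time; "joints": joint angles; "joint_vel": joint speeds; "effort": joint torques, N m; "tcp_pos": TCP position; "eef_rot": TCP orientation; "contact_force": force on the tool from outside, world axes, zero at the start; "moment": the same for the moment, N m; "gripper_width": finger opening in m.
Only numpy, scipy, OpenCV 4.12 (cv2) and the standard library are available. Lean on these libraries where they do the work, as an engineer would, in place of code of your own. Each camera call takes 0.05 s, during which the arm holds its last target.

TASK

Seat the cap of the specimen jar that stands in the sled of the small lever press. With the gripper's fingertips, push the sled by its upright push plate along the lane until it is fully home against the end stop; then reach down through the window of the guard without touching the guard, press the lever's paddle all the way down so that the rubber foot bears on the cap, keep it down for two seconds, let it come up again and withdraw through the window. Grip and lift nothing, do not press the lever before the sled is home, and leave the vial and the spare jar beside the press where they stand.

Things in the scene. Friction and masses are not known exactly. Their poses are not given: they have to be found in the camera images.
- press: Bench press fixed to the table. Origin: on the table, under the rubber foot, where the jar stands when the sled is home. x points along the lane towards its end stop (roughly away from the robot), y left, z up. Lane: plate 84 mm wide, top 8 mm above the table, x -190 to +55 mm, guide rails 20 mm high at y +-33 mm. The lever crosses the lane 126 mm above the table, pivot at y +62 mm, paddle at y -97 mm.
- guard: Guard fixed to the press round the paddle: a dark steel top frame, 106 x 106 mm, on four solid clear plastic walls; must not be touched. Its axes and origin are those of the press; it covers x -53 to +53 mm, y -150 to -44 mm, up to 139 mm above the table. The window in its top is the only opening for a finger.
- window (a point): Centre of the square window in the guard's top frame, at the frame's upper face (139 mm above the table, at x 0, y -97 mm of the press). The window is 70 x 70 mm, its sides along the press's x and y, the frame 3 mm thick. Shut the gripper to pass through.
- paddle: Black paddle at the lever's end, 44 mm (x) x 46 mm (y), 6 mm thick, with rubber ridges, under the window. Origin: centre of its underside.
- paddle_top (a point): Centre of the paddle's upper face: 128 mm above the table (11 mm below the window) when the lever is up, about 99 mm when it is fully down (straight down, moving 6 mm sideways at most).
- lever (a joint): Angle of the lever: 0 up, growing as it is pressed, 0.19 at its stop. A spring brings it back up. The foot meets the jar's cap at about 0.14. The paddle needs about 2.5 N to start and 7 N at the bottom.
- foot: Sprung rubber foot under the lever, 24 mm across, above the jar's place; its lowest point is 98 mm above the table when the lever is up (the capped jar in the sled is 90 mm high). Origin: its lowest point.
- sled: Loose aluminium sled in the lane (about 0.3 kg, held by friction only: some 3 to 8 N push it with the jar): a nest block 60 x 56 x 12 mm, a tongue towards -x and at its near end an upright push plate. Origin: underside, below the nest's centre; axes as the press's. It starts 30 to 65 mm short of home.
- nest (a point): Centre of the floor of the sled's round nest (42 mm wide, 8 mm deep), 12 mm above the table; at x = 0 of the press when the sled is home (x = -30 to -65 mm at the start).
- push_plate (a point): Centre of the near face of the sled's push plate (50 mm wide, 8 mm thick, reaching from 8 to 54 mm above the table), the face to push on towards +x of the press. This point is 34 mm above the table and 108 mm behind the nest's centre.
- jar: White-capped specimen jar, 39 mm wide, 78 mm high, standing loose in the sled's nest. Origin: centre of its underside.
- jar_mid (a point): Centre of that jar, 39 mm above its underside.
- vial_mid (a point): Centre (half-way up) of a loose glass vial, 25 mm wide, 62 mm high, standing on the table beside the lane; leave alone.
- spare_jar_mid (a point): Centre (half-way up) of a loose white-capped jar, 43 mm wide, 82 mm high, standing on the table in front of the guard; leave alone.
Mind the look-alikes: they are no part of the job. Leave any orange or pink look-alike of the jar alone.

How it is judged:
On the way, in this order (a step that is already met when the one before it is completed fails the run):
1. the sled is pushed fully home (within 4 mm), the lever still up (x of nest in the frame of press above -0.004 m and value of joint lever below 0.05 rad), for 0.2 s.
2. a finger presses the paddle down and the foot bears on the jar's cap, for at least 1 s (x of nest in the frame of press above -0.004 m and value of joint lever above 0.15 rad and contact force between the fingers and paddle above 1 N and contact force between foot and jar above 1 N), for 1 s.
At the end, for the whole second after the job is handed in: The sled is home (within 4 mm of the end stop), the lever is up again (below 0.03 rad), and the jar stands upright (within 0.1 rad) at rest in the nest (centre within 6 mm) (x of nest in the frame of press above -0.004 m and value of joint lever below 0.03 rad and angle between jar's own z axis and vertical below 0.1 rad and horizontal distance between jar_mid and nest below 0.006 m and height (world z) of jar below 0.016 m and linear speed of each of jar, sled below 0.01 m/s); the robot touches nothing.
It fails at once if the robot touches the guard (contact force between any of the arm, the fingers and guard above 0.5 N).
It fails at once if the lever is pressed before the sled is home (value of joint lever above 0.06 rad and not (x of nest in the frame of press above -0.004 m)).
It fails at once if the jar is lifted or tipped (height (world z) of jar above 0.022 m or angle between jar's own z axis and vertical above 0.25 rad).
It fails at once if the sled is lifted (height (world z) of sled above 0.016 m or angle between sled's own z axis and vertical above 0.12 rad).
It fails at once if the vial or the spare jar is moved by more than 20 mm (distance of any of vial_mid, spare_jar_mid from where it was at the start of the episode above 0.02 m).
It also fails if it takes over 58 s, if anything falls off the work surface, if the arm or the gripper's body presses on something with over 40 N, if the wrist force passes 120 N, or if a joint passes its speed limit or range.

## Working session

There is one attempt and no reset: what is moved stays moved. The work goes in short steps, Python scripts to look and compute and a tool call to move; the robot and the scene stay as the last step left them, time stands still between calls to the robot, and variables do not carry over. Pictures are saved under pics/ and viewed, and the job is handed in when it is done.

Besides the shell and the picture viewer there is one more tool, called after "Emit:" as name(argument=value, ...), one argument or row to a line, values as JSON. send_rows: Moves the arm, as the interface text tells. Shifts and turns lie within -1 to 1; 1 stands for 20 cm of shift or 90 degrees of turn. Its arguments: {"type":"object","properties":{"commands":{"type":"array"}},"required":["commands"]}

```bash
ls; mkdir -p pics; python3 - <<'E'
from rig import env
import cv2
for n in("side","top"):
    im=env.camera(n); cv2.imwrite(f"pics/{n}0.png",im[:,:,::-1])
    c=env.calibration(n); print(n,c)
print(env.get_obs())
E
```

```text
pics
side {'camera_matrix': array([[527.09892619,   0.        , 316.12081012],
       [  0.        , 527.09892619, 245.53679315],
       [  0.        ,   0.        ,   1.        ]]), 'rvec': array([ 2.10985222, -0.4281515 ,  0.23861225]), 'tvec': array([-0.60244544,  0.05273174,  0.98848172])}
top {'camera_matrix': array([[441.00517078,   0.        , 323.31992559],
       [  0.        , 441.00517078, 247.59531937],
       [  0.        ,   0.        ,   1.        ]]), 'rvec': array([ 2.10537176, -2.11193499,  0.1880434 ]), 'tvec': array([-0.30777111,  0.51320135,  0.85161172])}
{'time_s': 0.1, 'joints': array([-1.54113045e+00,  1.59016211e-01,  1.59812233e+00,  1.41630757e-05,
        1.38622139e+00, -2.10082554e-01]), 'joint_vel': array([-0.00077739, -0.0024901 , -0.00230569,  0.00051268,  0.00013063,
        0.0003844 ]), 'effort': array([-3.51575709e-04, -3.96991932e+01, -3.32336891e+01, -2.02814049e-04,
        4.15807532e-03, -7.38063136e-06]), 'tcp_pos': array([ 0.13651512, -0.55798883,  0.23039038]), 'eef_rot': array([-0.08449887,  0.70265404, -0.70141035,  0.08462125]), 'contact_force': array([0.54081971, 0.74960298, 0.29130566]), 'moment': array([-0.01944671,  0.00516982, -0.02606918]), 'gripper_width': 0.08564040271216915}
```

View pics/side0.png

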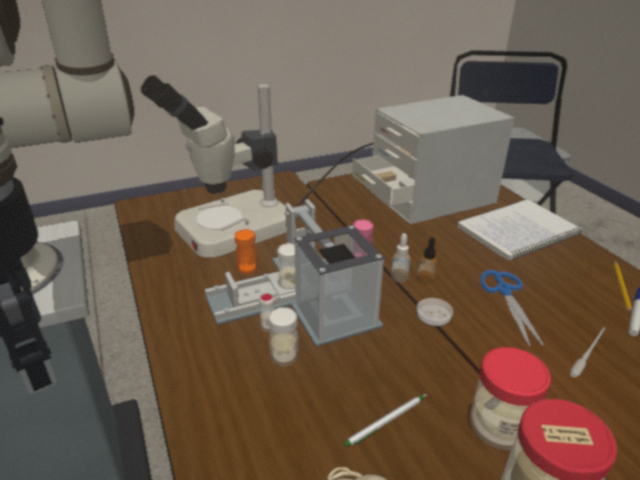

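View pics/top0.png

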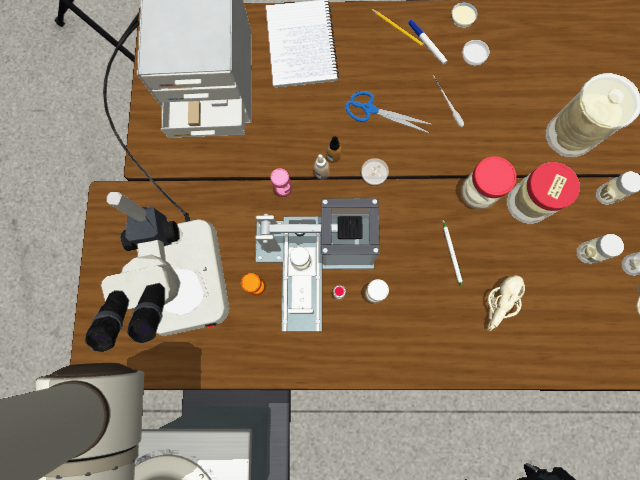

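The side and top views show the press lane at top px (302,217–330), guard frame at (350,232) and sled jar at about (300,258). The possible mix-ups are:
- Orange look-alike at (252,284).
- Pink look-alike at (281,180).
- Spare jar at (376,291).
- Vial with red cap at (339,292).

I choose the white cap in the lane, under the lever side. Next is a close crop with some projections.

```bash
cat > h.py <<'E'
import numpy as np,cv2
from rig import env
def cal(n):
    c=env.calibration(n);return c["camera_matrix"],c["rvec"],c["tvec"]
def proj(n,P):
    K,r,t=cal(n);return cv2.projectPoints(np.array(P,float).reshape(-1,3),r,t,K,None)[0].reshape(-1,2)
def cast(n,uv,z):
    K,r,t=cal(n);R=cv2.Rodrigues(r)[0];C=-R.T@t
    uv=np.array(uv,float).reshape(-1,2)
    d=(R.T@np.linalg.inv(K)@np.c_[uv,np.ones(len(uv))].T).T
    return C+d*((z-C[2])/d[:,2])[:,None]
E
python3 - <<'E'
from h import *
im=cv2.imread("pics/top0.png");cv2.imwrite("pics/top0c.png",cv2.resize(im[165:345,235:400],None,fx=3.3,fy=3.3,interpolation=cv2.INTER_CUBIC))
im=cv2.imread("pics/side0.png");cv2.imwrite("pics/side0c.png",cv2.resize(im[190:370,190:400],None,fx=3.3,fy=3.3,interpolation=cv2.INTER_CUBIC))
print(proj("top",[[0.137,-.559,.231],[0,0,0],[.5,0,0],[.5,.2,0]]), cast("top",[[282,330],[322,330],[302,217]],.008))
E
```

```text
[[492.7488893  475.05410518]
 [163.9413641  513.35545784]
 [180.14762304 258.24184567]
 [ 88.25693509 258.66385217]] [[ 0.3476641  -0.22332382  0.008     ]
 [ 0.34754961 -0.30567416  0.008     ]
 [ 0.58794066 -0.26252533  0.008     ]]
```

View pics/top0c.png

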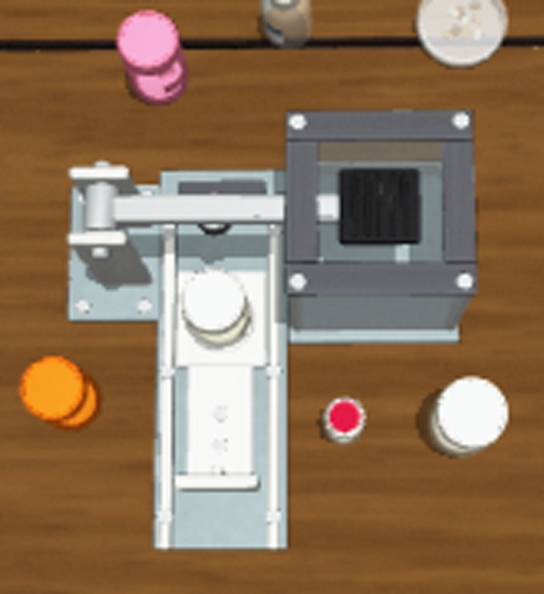

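View pics/side0c.png

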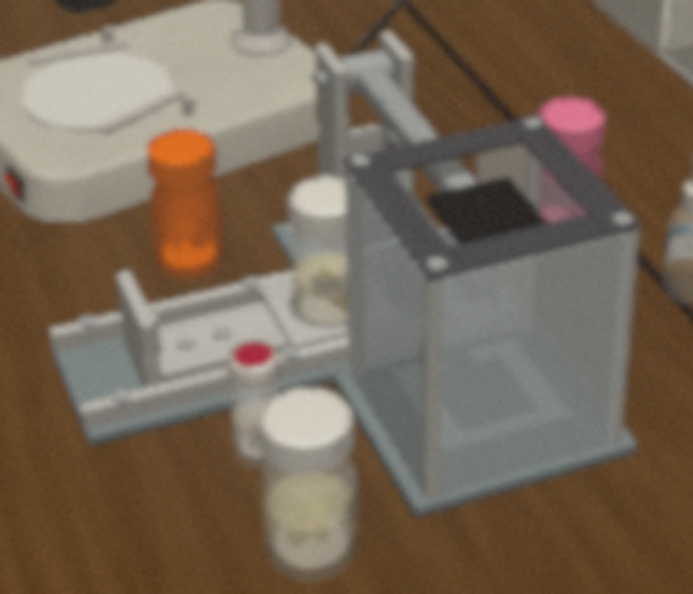

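The crops confirm it: the white-capped jar is in the sled nest (crop 214,302), the push plate's top edge is at crop (217,480), and the paddle sits under the window (crop 379,205). Next I measure the press pose.

```bash
python3 - <<'E'
from h import *
im=cv2.imread("pics/top0.png").astype(int)
b,g,r=[im[:,:,i] for i in range(3)]
lum=im.mean(2);sat=im.max(2)-im.min(2)
def box(m,x0,x1,y0,y1):
    M=np.zeros_like(lum,np.uint8);M[y0:y1,x0:x1]=m[y0:y1,x0:x1];n,l,s,c=cv2.connectedComponentsWithStats(M)
    k=1+np.argmax(s[1:,4]);mm=(l==k).astype(np.uint8);cs,_=cv2.findContours(mm,cv2.RETR_EXTERNAL,cv2.CHAIN_APPROX_NONE)
    return mm,max(cs,key=cv2.contourArea)
print(im[205,350],im[232,330],im[232,350],im[258,350])
m,c=box((sat<35)&(lum>50)&(lum<100),310,392,190,262)
# outer top frame
P=cast("top",c[:,0,:],.139)[:,:2]
R=cv2.minAreaRect((P*1000).astype(np.float32));print("frame",R)
cv2.imwrite("pics/m0.png",cv2.resize(m*255,None,fx=1,fy=1)[165:345,235:400])
m,c=box((lum<45),330,372,208,250)
P=cast("top",c[:,0,:],.128)[:,:2];print("paddle",cv2.minAreaRect((P*1000).astype(np.float32)))
# frame corner screws in crop coordinates
for z,pts in((.141,[(297,122),(461,121),(465,281),(297,281)]),(.008,[(155,548),(286,548),(160,172)]),(.054,[(176,480),(258,478),(177,488),(258,486)]),(.09,[(214,302)]),(.082,[(472,412)]),(.062,[(344,417)])):
    q=np.array(pts)/3.3+[235,165];print(z,q.round(1).tolist(),cast("top",q,z)[:,:2].round(4).tolist())
q=np.array([(349,160),(533,124),(623,218),(437,264)])/3.3+190-[0,0]
print(cast("side",q,.141).round(4)[:,:2])
E
```

```text
[109 104 103] [109 100  99] [36 36 35] [121 120 112]
frame ((564.002685546875, -360.94146728515625), (15.391165733337402, 104.12037658691406), 0.6572383642196655)
paddle ((535.258544921875, -359.9425964355469), (42.98154067993164, 42.368408203125), 89.56096649169922)
0.141 [[325.0, 202.0], [374.7, 201.7], [375.9, 250.2], [325.0, 250.2]] [[0.5802, -0.3144], [0.5801, -0.4068], [0.4883, -0.4068], [0.4888, -0.3143]]
0.008 [[282.0, 331.1], [321.7, 331.1], [283.5, 217.1]] [[0.3455, -0.2233], [0.3454, -0.305], [0.5879, -0.2224]]
0.054 [[288.3, 310.5], [313.2, 309.8], [288.6, 312.9], [313.2, 312.3]] [[0.3849, -0.2403], [0.386, -0.2894], [0.3802, -0.241], [0.3813, -0.2894]]
0.09 [[299.8, 256.5]] [[0.4864, -0.2647]]
0.082 [[378.0, 289.8]] [[0.4222, -0.4149]]
0.062 [[339.2, 291.4]] [[0.4215, -0.3409]]
[[ 0.4861 -0.3129]
 [ 0.5821 -0.3168]
 [ 0.5829 -0.4073]
 [ 0.4905 -0.4076]]
```

```bash
cat >> h.py <<'E'
from scipy.spatial.transform import Rotation as Ro
def st():
    o=env.get_obs();R=Ro.from_quat(o["eef_rot"]).as_matrix()
    print("t",round(o["time_s"],2),"tcp",o["tcp_pos"].round(4),"w",round(o["gripper_width"],4),"F",o["contact_force"].round(2));print(R.round(4).tolist());return o,R
def go(p):
    o,R=st();print("units to",p,(R.T@(np.array(p)-o["tcp_pos"])/.2).round(3))
E
python3 -c "
from h import *
go([.33,-.264,.23]);go([.33,-.264,.16])"
```

```text
t 0.1 tcp [ 0.1365 -0.558   0.2304] w 0.0856 F [0.54 0.75 0.29]
[[-0.9714, -0.0, 0.2375], [-0.2375, 0.0018, -0.9714], [-0.0004, -1.0, -0.0017]]
units to [0.33, -0.264, 0.23] [-1.289  0.005 -1.198]
t 0.1 tcp [ 0.1365 -0.558   0.2304] w 0.0856 F [0.54 0.75 0.29]
[[-0.9714, -0.0, 0.2375], [-0.2375, 0.0018, -0.9714], [-0.0004, -1.0, -0.0017]]
units to [0.33, -0.264, 0.16] [-1.289  0.355 -1.198]
```

Emit:
send_rows(
  commands=[
    [0,-0.1,0,-0.1,0.05],
    [0,-0.25,0,-0.23,0.1],
    [0,-0.4,0,-0.37,0.153],
    [0,-0.55,0,-0.51,0.153],
    [0,-0.7,0,-0.65,0.153],
    [0,-0.85,0,-0.8,0.153],
    [0,-1,0,-0.93,0.153],
    [0,-1,0,-0.93,0.153],
    [0,-1,0,-0.93,0.153],
  ],
)

```text
time_s: 1.0
tcp_pos: [0.2868, -0.3294, 0.2306]
eef_rot: [-0.001, 0.708, -0.707, 0.0]
contact_force: [-0.4, 0.2, -0.1]
gripper_width: -0.0001
```

```bash
python3 -c "
from h import *
go([.335,-.264,.16]);go([.335,-.264,.03])"
```

```text
t 1.0 tcp [ 0.2868 -0.3294  0.2306] w -0.0001 F [-0.4   0.18 -0.15]
[[-1.0, -0.0004, 0.0013], [-0.0013, 0.0015, -1.0], [0.0004, -1.0, -0.0015]]
units to [0.335, -0.264, 0.16] [-0.242  0.353 -0.326]
t 1.0 tcp [ 0.2868 -0.3294  0.2306] w -0.0001 F [-0.4   0.18 -0.15]
[[-1.0, -0.0004, 0.0013], [-0.0013, 0.0015, -1.0], [0.0004, -1.0, -0.0015]]
units to [0.335, -0.264, 0.03] [-0.242  1.003 -0.325]
```

Emit:
send_rows(
  commands=[
    [0,-0.12,0,-0.16,0],
    [0,-0.24,0.1,-0.32,0],
    [0,-0.24,0.3,-0.327,0],
    [0,-0.24,0.5,-0.327,0],
    [0,-0.24,0.7,-0.327,0],
    [0,-0.24,0.87,-0.327,0],
    [0,-0.24,1.0,-0.327,0],
    [0,-0.24,1.0,-0.327,0],
    [0,-0.24,1.0,-0.327,0],
  ],
)

```text
time_s: 1.9
tcp_pos: [0.3343, -0.2645, 0.0309]
eef_rot: [-0.0, 0.708, -0.706, -0.0]
contact_force: [-0.3, 0.1, 0.9]
gripper_width: 0.0002
```

```bash
python3 - <<'E'
from h import *
go([.415,-.264,.03])
for n in("top","side"):
    im=env.camera(n)[:,:,::-1]
    im=im[165:345,235:400] if n=="top" else im[190:370,190:400]
    cv2.imwrite(f"pics/{n}1c.png",cv2.resize(im,None,fx=3.3,fy=3.3,interpolation=cv2.INTER_CUBIC))
E
```

```text
t 1.9 tcp [ 0.3343 -0.2645  0.0309] w 0.0002 F [-0.27  0.14  0.9 ]
[[-1.0, -0.0009, -0.0], [0.0, 0.0019, -1.0], [0.0009, -1.0, -0.0019]]
units to [0.415, -0.264, 0.03] [-0.404  0.004 -0.003]
```

View pics/top1c.png

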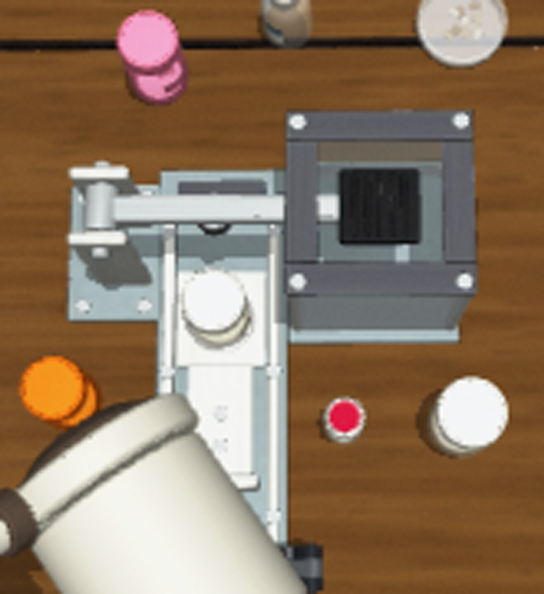

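View pics/side1c.png

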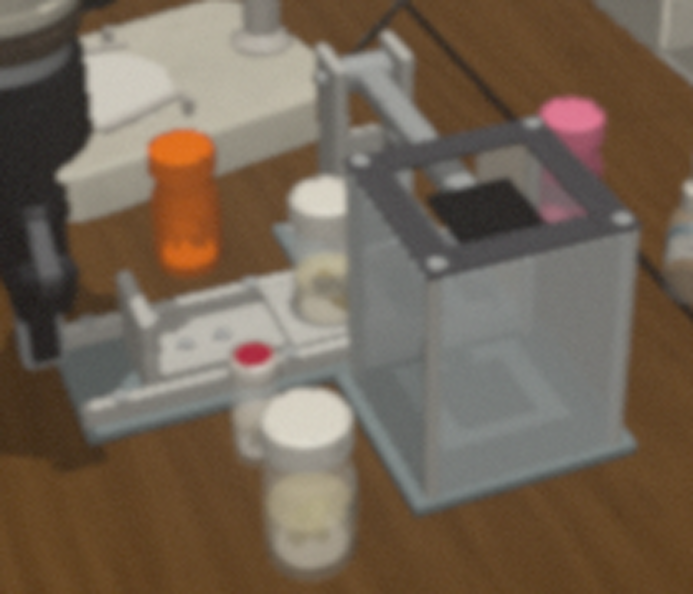

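Emit:
send_rows(
  commands=[
    [0,-0.06,0,0,0],
    [0,-0.11,0,0,0],
    [0,-0.14,0,0,0],
    [0,-0.165,0,0,0],
    [0,-0.19,0,0,0],
    [0,-0.215,0,0,0],
    [0,-0.24,0,0,0],
    [0,-0.265,0,0,0],
    [0,-0.29,0,0,0],
    [0,-0.315,0,0,0],
    [0,-0.34,0,0,0],
  ],
)

```text
time_s: 3.1
tcp_pos: [0.4037, -0.2653, 0.0323]
eef_rot: [-0.0, -0.707, 0.707, -0.001]
contact_force: [-1.4, -0.1, 0.5]
gripper_width: -0.0001
```

```bash
python3 - <<'E'
from h import *
st()
for n in("top","side"):
    im=env.camera(n)[:,:,::-1]
    im=im[165:345,235:400] if n=="top" else im[190:370,190:400]
    cv2.imwrite(f"pics/{n}2c.png",cv2.resize(im,None,fx=3.3,fy=3.3,interpolation=cv2.INTER_CUBIC))
E
```

```text
t 3.1 tcp [ 0.4037 -0.2653  0.0323] w -0.0001 F [-1.43 -0.11  0.49]
[[-1.0, 0.0013, 0.0005], [-0.0005, -0.001, -1.0], [-0.0013, -1.0, 0.001]]
```

View pics/top2c.png

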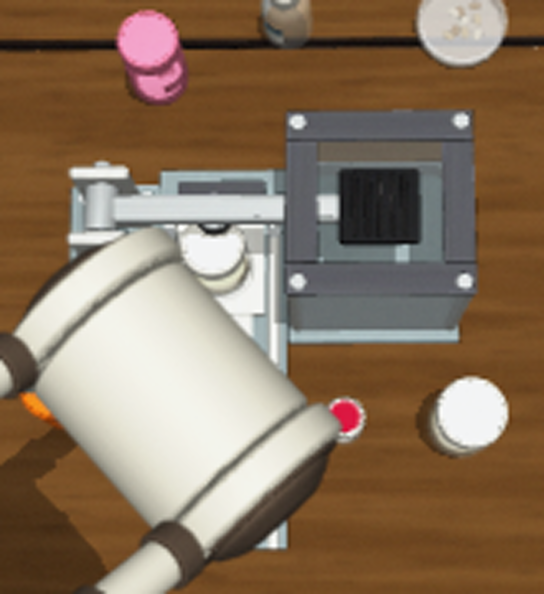

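View pics/side2c.png

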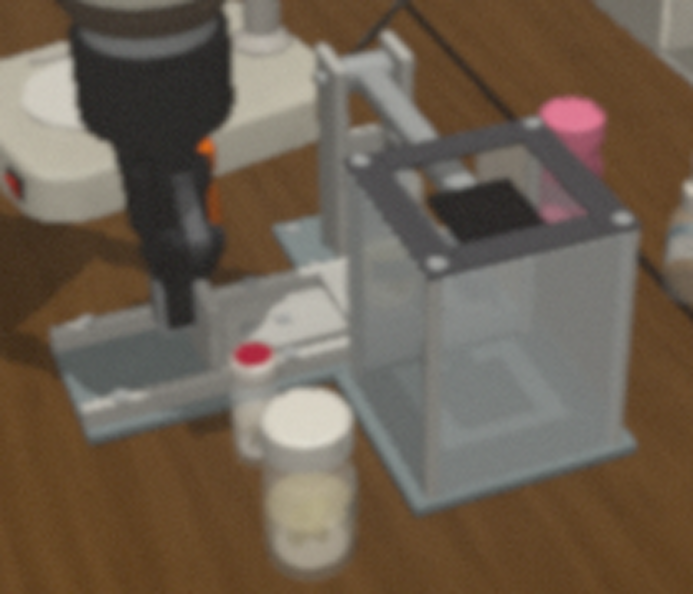

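The top view shows the jar cap moved forward to crop (213,250), still upright, with the fingers on the push plate. I keep pushing slowly.

Emit:
send_rows(
  commands=[
    [0,-0.015,0,0,0],
    [0,-0.03,0,0,0],
    [0,-0.045,0,0,0],
    [0,-0.06,0,0,0],
  ],
)

```text
time_s: 3.6
tcp_pos: [0.4164, -0.2655, 0.0325]
eef_rot: [-0.001, -0.707, 0.708, -0.001]
contact_force: [-1.3, 0.5, -0.5]
gripper_width: -0.0002
```

Emit:
send_rows(
  commands=[
    [0,-0.015,0,0,0],
    [0,-0.03,0,0,0],
    [0,-0.03,0,0,0],
  ],
)

```text
time_s: 3.9
tcp_pos: [0.4165, -0.2653, 0.0325]
eef_rot: [-0.006, 0.708, -0.707, -0.003]
contact_force: [-30.4, -0.7, 21.8]
gripper_width: -0.0002
```

The arm stopped at x 0.4165 (0.416 predicted) with 30 N, so the sled is on the end stop. I back off and check.

Emit:
send_rows(
  commands=[
    [0,0.02,0,0,0],
    [0,0.06,0,0,0],
    [0,0.15,0,0,0],
    [0,0.25,-0.1,0,0],
    [0,0.3,-0.4,0,0],
    [0,0.3,-0.65,0,0],
    [0,0.3,-0.9,0,0],
    [0,0.3,-0.98,0,0],
    [0,0.3,-0.98,0,0],
  ],
)

```text
time_s: 4.8
tcp_pos: [0.3613, -0.2681, 0.2345]
eef_rot: [0.003, -0.705, 0.71, 0.0]
contact_force: [-0.1, -0.7, 0.0]
gripper_width: 0.0002
```

```bash
python3 - <<'E'
from h import *
st()
for n in("top","side"):
    im=env.camera(n)[:,:,::-1];cv2.imwrite(f"pics/{n}3.png",im)
    im=im[165:345,235:400] if n=="top" else im[190:370,190:400]
    cv2.imwrite(f"pics/{n}3c.png",cv2.resize(im,None,fx=3.3,fy=3.3,interpolation=cv2.INTER_CUBIC))
E
```

```text
t 4.8 tcp [ 0.3613 -0.2681  0.2345] w 0.0002 F [-0.09 -0.73  0.02]
[[-1.0, -0.0052, 0.0042], [-0.0042, -0.0073, -1.0], [0.0052, -1.0, 0.0072]]
```

View pics/top3c.png

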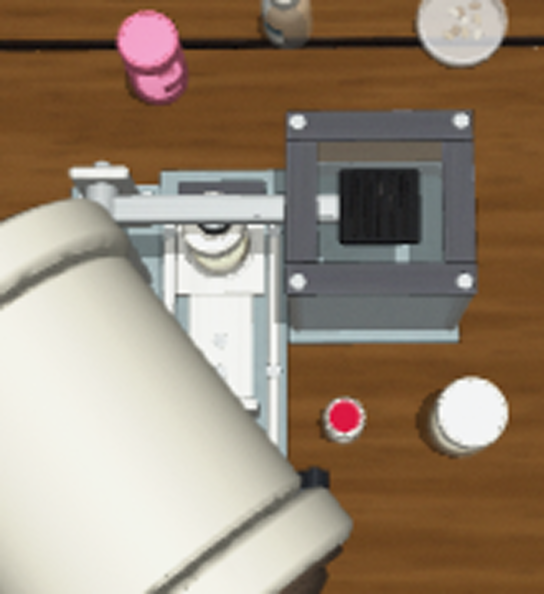

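View pics/side3c.png

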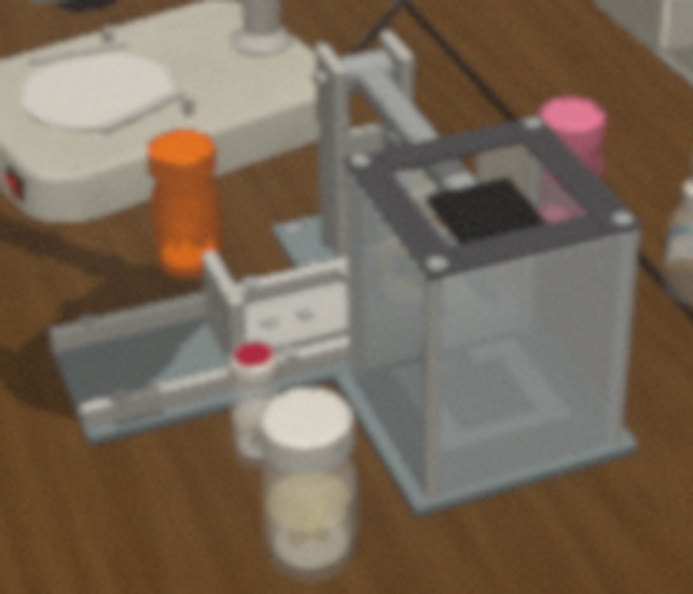

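The plate corner is at crop (257,409), the jar is under the foot and the lever is up. I compute the plate's x and the move to the window.

```bash
python3 - <<'E'
from h import *
q=np.array([(257,410),(257,403)])/3.3+[235,165];print(cast("top",q,.054)[:,:2])
im=cv2.imread("pics/top3.png")
print(im[284:294,312].mean(1), im[306:316,312].mean(1), cv2.imread("pics/top0.png")[304:318,312].mean(1))
go([.535,-.3606,.234])
E
```

```text
[[ 0.42664819 -0.28863082]
 [ 0.43087362 -0.28861597]]
[172.         173.         217.66666667 214.         213.33333333
 110.          87.66666667 111.         137.66666667 125.        ] [184.33333333 187.66666667 191.33333333 193.66666667 195.66666667
 200.         200.66666667 203.         204.33333333 207.        ] [194.33333333 193.         193.66666667 192.         192.
 231.66666667 227.66666667 229.         156.         112.66666667
 190.         197.         194.66666667 200.        ]
t 4.9 tcp [ 0.3594 -0.2658  0.2293] w -0.0 F [-0.54 -0.34 -0.92]
[[-0.9999, -0.0115, 0.0042], [-0.0042, 0.0003, -1.0], [0.0115, -0.9999, -0.0004]]
units to [0.535, -0.3606, 0.234] [-0.876 -0.034  0.478]
```

Emit:
send_rows(
  commands=[
    [0,-0.1,-0.03,0.05,0],
    [0,-0.24,-0.03,0.12,0],
    [0,-0.38,-0.03,0.2,0],
    [0,-0.52,-0.03,0.28,0],
    [0,-0.66,-0.03,0.36,0],
    [0,-0.8,-0.03,0.44,0],
    [0,-0.876,-0.03,0.478,0],
    [0,-0.876,-0.03,0.478,0],
    [0,-0.876,-0.03,0.478,0],
    [0,-0.876,-0.03,0.478,0],
  ],
)

```text
time_s: 5.9
tcp_pos: [0.5341, -0.3599, 0.2322]
eef_rot: [-0.006, 0.708, -0.706, -0.003]
contact_force: [-0.9, 0.3, 0.1]
gripper_width: -0.0
```

```bash
python3 - <<'E'
from h import *
for n in("top","side"):
    im=env.camera(n)[:,:,::-1];cv2.imwrite(f"pics/{n}4.png",im)
    im=im[165:345,235:400] if n=="top" else im[160:340,190:400]
    cv2.imwrite(f"pics/{n}4c.png",cv2.resize(im,None,fx=3.3,fy=3.3,interpolation=cv2.INTER_CUBIC))
go([.535,-.3606,.16])
E
```

```text
t 6.0 tcp [ 0.5343 -0.3602  0.2331] w -0.0002 F [ 0.65 -0.86  0.44]
[[-0.9999, -0.0119, 0.004], [-0.004, 0.0007, -1.0], [0.0119, -0.9999, -0.0008]]
units to [0.535, -0.3606, 0.16] [-0.008  0.366  0.002]
```

View pics/side4c.png

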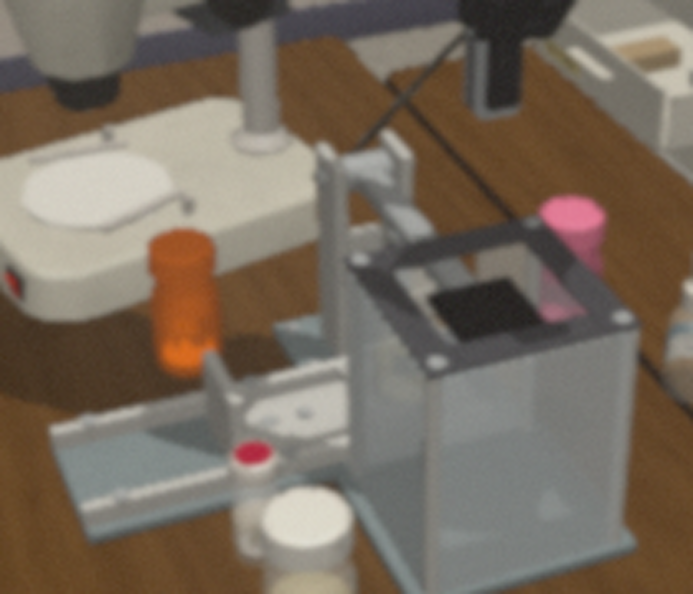

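Emit:
send_rows(
  commands=[
    [0,-0.008,0.1,0.002,0],
    [0,-0.008,0.2,0.002,0],
    [0,-0.008,0.3,0.002,0],
    [0,-0.008,0.36,0.002,0],
    [0,-0.008,0.36,0.002,0],
  ],
)

```text
time_s: 6.5
tcp_pos: [0.5338, -0.3595, 0.1591]
eef_rot: [-0.007, 0.708, -0.706, -0.004]
contact_force: [0.2, -0.5, 0.0]
gripper_width: -0.0002
```

```bash
python3 - <<'E'
from h import *
for n in("top","side"):
    im=env.camera(n)[:,:,::-1];cv2.imwrite(f"pics/{n}5.png",im)
    im=im[165:345,235:400] if n=="top" else im[160:340,190:400]
    cv2.imwrite(f"pics/{n}5c.png",cv2.resize(im,None,fx=3.3,fy=3.3,interpolation=cv2.INTER_CUBIC))
go([.535,-.3606,.099])
E
```

```text
t 6.6 tcp [ 0.5351 -0.3608  0.1619] w 0.0002 F [-0.47  0.19  0.17]
[[-0.9999, -0.0113, 0.0039], [-0.0039, 0.0002, -1.0], [0.0113, -0.9999, -0.0002]]
units to [0.535, -0.3606, 0.099] [-0.003  0.314 -0.001]
```

View pics/side5c.png

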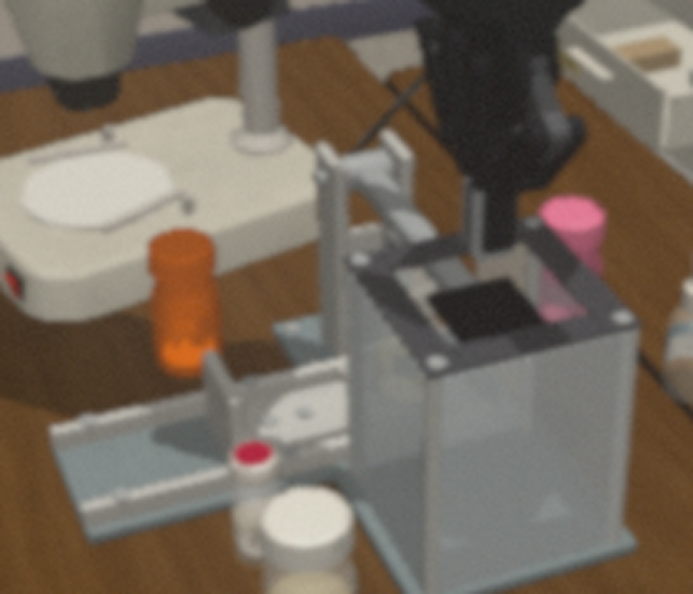

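View pics/top5c.png

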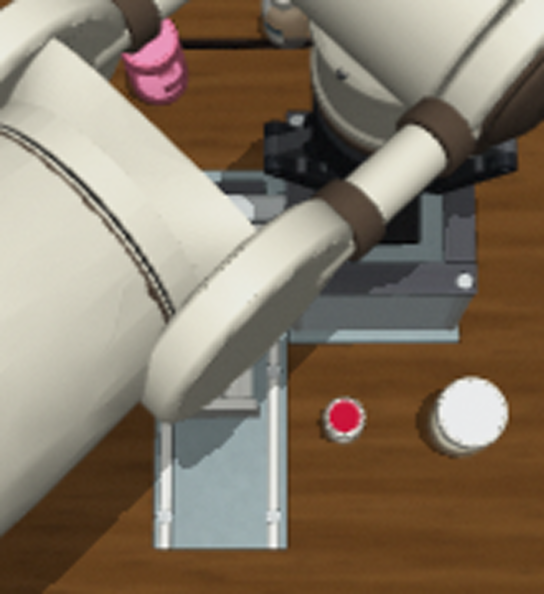

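```bash
python3 - <<'E'
from h import *
im=cv2.imread("pics/side5.png")[155:265,300:400]
cv2.imwrite("pics/side5d.png",cv2.resize(cv2.convertScaleAbs(im,alpha=1.8,beta=20),None,fx=5.4,fy=5.4,interpolation=cv2.INTER_CUBIC))
for h in(0,.02,.04,.045,.05,.06,.07,.09):
  print(h,((proj("side",[[.535,-.3606+d,.162+h] for d in(0,-.035,.035)])-[300,155])*5.4).round(0).tolist())
print(((proj("side",[[.535+a,-.3606+b,.139] for a,b in((-.035,-.035),(.035,-.035),(.035,.035),(-.035,.035))])-[300,155])*5.4).round(0).tolist())
E
```

```text
0 [[200.0, 435.0], [254.0, 497.0], [149.0, 376.0]]
0.02 [[202.0, 373.0], [257.0, 435.0], [150.0, 316.0]]
0.04 [[204.0, 310.0], [260.0, 370.0], [151.0, 254.0]]
0.045 [[204.0, 294.0], [260.0, 354.0], [151.0, 239.0]]
0.05 [[204.0, 278.0], [261.0, 337.0], [152.0, 223.0]]
0.06 [[205.0, 245.0], [263.0, 304.0], [152.0, 191.0]]
0.07 [[206.0, 212.0], [264.0, 270.0], [153.0, 158.0]]
0.09 [[208.0, 144.0], [267.0, 200.0], [154.0, 92.0]]
[[135.0, 595.0], [364.0, 540.0], [255.0, 420.0], [38.0, 468.0]]
```

View pics/side5d.png

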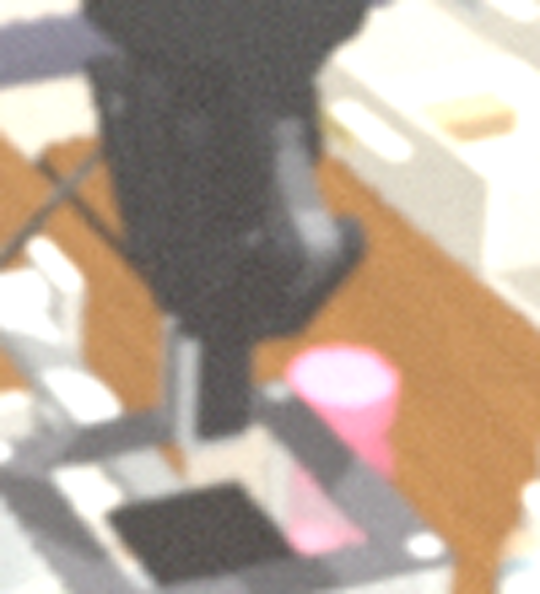

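The finger tip is at crop (215,440), centred over the window. The knuckles flare only about 50 mm above the tip, and the deepest entry is 40 mm, so there is clearance. I descend.

Emit:
send_rows(
  commands=[
    [0,-0.003,0.05,0,0],
    [0,-0.003,0.1,0,0],
    [0,-0.003,0.14,0,0],
    [0,-0.003,0.18,0,0],
    [0,-0.003,0.21,0,0],
    [0,-0.003,0.24,0,0],
    [0,-0.003,0.26,0,0],
    [0,-0.003,0.28,0,0],
    [0,-0.003,0.3,0,0],
    [0,-0.003,0.3,0,0],
  ],
)

```text
time_s: 7.6
tcp_pos: [0.5354, -0.3607, 0.102]
eef_rot: [0.005, -0.707, 0.707, 0.002]
contact_force: [-0.6, 2.6, 5.5]
gripper_width: 0.0001
```

```bash
python3 - <<'E'
from h import *
for n in("side",):
    im=env.camera(n)[:,:,::-1];cv2.imwrite(f"pics/{n}6.png",im)
    im=im[200:310,270:400]
    cv2.imwrite(f"pics/{n}6c.png",cv2.resize(cv2.convertScaleAbs(im,alpha=1.6,beta=20),None,fx=5,fy=5,interpolation=cv2.INTER_CUBIC))
go([.535,-.3606,.098])
E
```

```text
t 7.65 tcp [ 0.5354 -0.3607  0.1022] w -0.0001 F [-0.1   2.52  5.18]
[[-0.9999, -0.0107, 0.004], [-0.004, -0.0, -1.0], [0.0107, -0.9999, -0.0]]
units to [0.535, -0.3606, 0.098] [ 0.002  0.021 -0.001]
```

View pics/side6c.png

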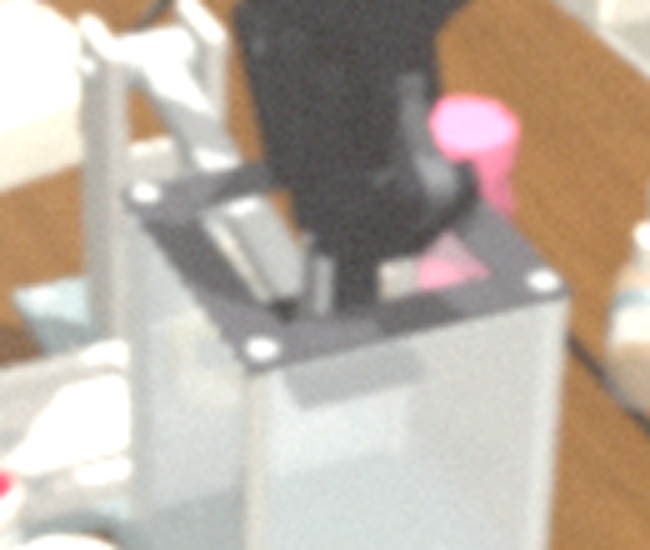

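The paddle is down at z 0.102 with 5.5 N, and the finger is clear of the frame. I press the last bit to the stop and hold.

Emit:
send_rows(
  commands=[
    [0,0,0.008,0,0],
    [0,0,0.015,0,0],
    [0,0,0.018,0,0],
    [0,0,0.018,0,0],
  ],
)

```text
time_s: 8.05
tcp_pos: [0.5356, -0.3607, 0.0993]
eef_rot: [0.005, -0.707, 0.707, 0.002]
contact_force: [-2.0, 2.4, 5.7]
gripper_width: 0.0002
```

Emit:
send_rows(
  commands=[
    [0,0,0,0,0],
    [0,0,0,0,0],
    [0,0,0,0,0],
    [0,0,0,0,0],
    [0,0,0,0,0],
    [0,0,0,0,0],
    [0,0,0,0,0],
    [0,0,0,0,0],
    [0,0,0,0,0],
    [0,0,0,0,0],
    [0,0,0,0,0],
    [0,0,0,0,0],
  ],
)

```text
time_s: 9.25
tcp_pos: [0.5356, -0.3608, 0.1001]
eef_rot: [0.005, -0.707, 0.707, 0.002]
contact_force: [-1.7, 2.8, 5.9]
gripper_width: 0.0
```

Emit:
send_rows(
  commands=[
    [0,0,0.003,0,0],
    [0,0,0.003,0,0],
    [0,0,0.003,0,0],
    [0,0,0.003,0,0],
    [0,0,0.003,0,0],
    [0,0,0.003,0,0],
    [0,0,0.003,0,0],
    [0,0,0.003,0,0],
    [0,0,0.003,0,0],
    [0,0,0.003,0,0],
    [0,0,0.003,0,0],
    [0,0,0.003,0,0],
  ],
)

```text
time_s: 10.45
tcp_pos: [0.5356, -0.3608, 0.1002]
eef_rot: [0.005, -0.707, 0.707, 0.002]
contact_force: [-2.3, 2.3, 6.0]
gripper_width: -0.0002
```

```bash
python3 - <<'E'
from h import *
im=env.camera("side")[:,:,::-1][200:310,270:400]
cv2.imwrite(f"pics/side7c.png",cv2.resize(cv2.convertScaleAbs(im,alpha=1.6,beta=20),None,fx=5,fy=5,interpolation=cv2.INTER_CUBIC))
go([.535,-.3606,.24])
E
```

```text
t 10.5 tcp [ 0.5356 -0.3608  0.1001] w -0.0001 F [-0.96  1.96  5.65]
[[-0.9999, -0.0104, 0.0043], [-0.0043, -0.0004, -1.0], [0.0104, -0.9999, 0.0003]]
units to [0.535, -0.3606, 0.24] [ 0.01  -0.699 -0.001]
```

View pics/side7c.png

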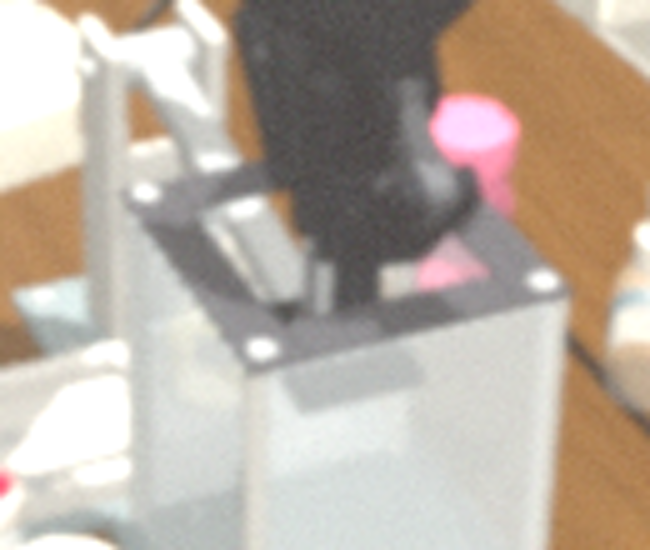

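Force is steady at about 6 N with no stop felt yet. I press 2–3 mm more to reach the stop and hold two full seconds there.

Emit:
send_rows(
  commands=[
    [0,0,0.005,0,0],
    [0,0,0.01,0,0],
    [0,0,0.013,0,0],
    [0,0,0.013,0,0],
  ],
)

```text
time_s: 10.9
tcp_pos: [0.5358, -0.3608, 0.0986]
eef_rot: [0.005, -0.707, 0.707, 0.002]
contact_force: [-2.2, 3.5, 7.6]
gripper_width: -0.0001
```

Emit:
send_rows(
  commands=[
    [0,0,0.005,0,0],
    [0,0,0.01,0,0],
    [0,0,0.01,0,0],
  ],
)

```text
time_s: 11.2
tcp_pos: [0.5359, -0.361, 0.0983]
eef_rot: [0.005, -0.707, 0.707, 0.002]
contact_force: [-2.5, 3.8, 10.1]
gripper_width: -0.0003
```

It is at the stop: z stays at 0.098 and force has risen to 10 N. I hold.

Emit:
send_rows(
  commands=[
    [0,0,0.002,0,0],
    [0,0,0.002,0,0],
    [0,0,0.002,0,0],
    [0,0,0.002,0,0],
    [0,0,0.002,0,0],
    [0,0,0.002,0,0],
    [0,0,0.002,0,0],
    [0,0,0.002,0,0],
    [0,0,0.002,0,0],
    [0,0,0.002,0,0],
    [0,0,0.002,0,0],
    [0,0,0.002,0,0],
  ],
)

```text
time_s: 12.4
tcp_pos: [0.536, -0.3612, 0.0987]
eef_rot: [0.005, -0.707, 0.708, 0.002]
contact_force: [-1.5, 1.9, 6.5]
gripper_width: -0.0
```

Emit:
send_rows(
  commands=[
    [0,0,0.002,0,0],
    [0,0,0.002,0,0],
    [0,0,0.002,0,0],
    [0,0,0.002,0,0],
    [0,0,0.002,0,0],
    [0,0,0.002,0,0],
    [0,0,0.002,0,0],
    [0,0,0.002,0,0],
    [0,0,0.002,0,0],
    [0,0,0.002,0,0],
    [0,0,0.002,0,0],
    [0,0,0.002,0,0],
  ],
)

```text
time_s: 13.6
tcp_pos: [0.536, -0.3613, 0.0991]
eef_rot: [0.005, -0.706, 0.708, 0.002]
contact_force: [-1.3, 2.5, 6.2]
gripper_width: -0.0
```

Emit:
send_rows(
  commands=[
    [0,0,-0.02,0,0],
    [0,0,-0.04,0,0],
    [0,0,-0.07,0,0],
    [0,0,-0.1,0,0],
    [0,0,-0.14,0,0],
    [0,0,-0.18,0,0],
    [0,0,-0.25,0,0],
    [0,0,-0.35,0,0],
    [0,0,-0.5,0,0],
    [0,0,-0.65,0,0],
    [0,0,-0.7,0,0],
    [0,0,-0.7,0,0],
  ],
)

```text
time_s: 14.8
tcp_pos: [0.5383, -0.3615, 0.2413]
eef_rot: [0.004, -0.706, 0.709, 0.001]
contact_force: [-0.6, 0.3, -0.0]
gripper_width: -0.0002
```

```bash
python3 -c "
from h import *
go([.36,-.266,.24])"
```

```text
t 14.8 tcp [ 0.5383 -0.3615  0.2413] w -0.0002 F [-0.59  0.33 -0.03]
[[-1.0, -0.007, 0.0051], [-0.0051, -0.0044, -1.0], [0.007, -1.0, 0.0043]]
units to [0.36, -0.266, 0.24] [ 0.889  0.011 -0.482]
```

The finger is withdrawn. I clear the view and check.

Emit:
send_rows(
  commands=[
    [0,0.1,-0.05,0,0],
    [0,0.25,-0.05,0,0],
    [0,0.4,-0.05,0.1,0],
    [0,0.55,-0.05,0.1,0],
    [0,0.7,-0.05,0.1,0],
    [0,0.85,-0.05,0.1,0],
    [0,1,-0.05,0.1,0],
    [0,1,-0.05,0.1,0],
    [0,1,-0.05,0.1,0],
  ],
)

```text
time_s: 15.7
tcp_pos: [0.338, -0.3818, 0.2512]
eef_rot: [0.004, -0.706, 0.708, 0.001]
contact_force: [0.2, -0.4, 0.3]
gripper_width: 0.0002
```

```bash
python3 - <<'E'
from h import *
st()
for n in("top","side"):
    im=env.camera(n)[:,:,::-1];cv2.imwrite(f"pics/{n}8.png",im)
    im=im[165:345,235:400] if n=="top" else im[190:370,190:400]
    cv2.imwrite(f"pics/{n}8c.png",cv2.resize(im,None,fx=3.3,fy=3.3,interpolation=cv2.INTER_CUBIC))
E
```

```text
t 15.7 tcp [ 0.338  -0.3818  0.2512] w 0.0002 F [ 0.22 -0.37  0.27]
[[-1.0, -0.0077, 0.004], [-0.004, -0.0019, -1.0], [0.0077, -1.0, 0.0019]]
```

View pics/top8c.png

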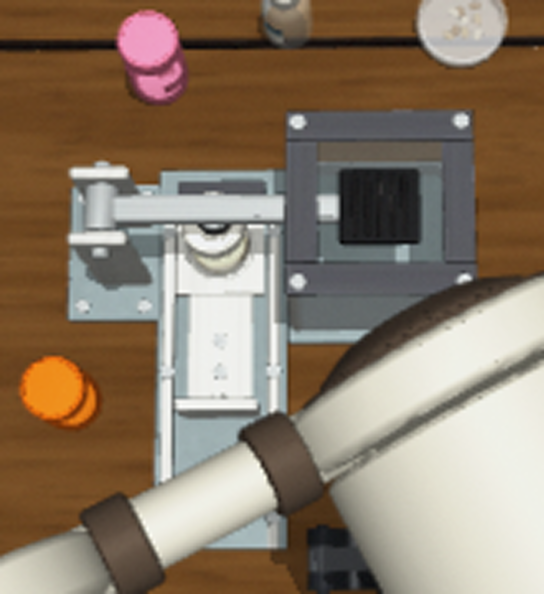

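View pics/side8c.png

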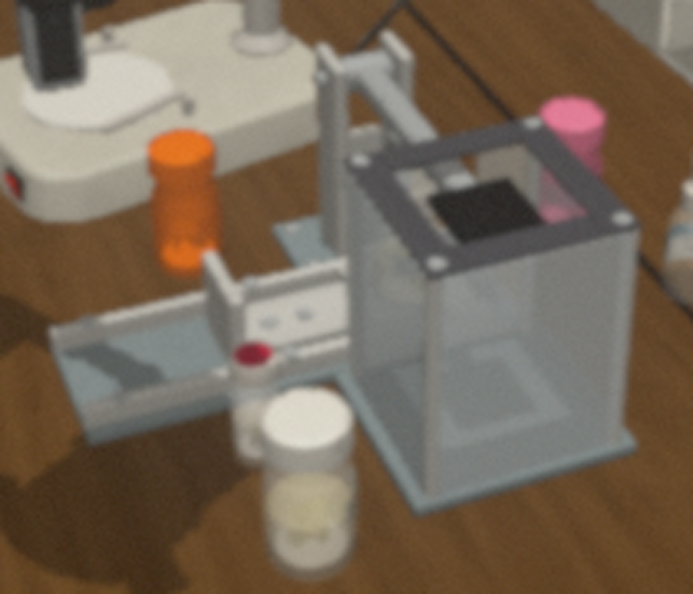

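The sled plate is still at the home line (top crop row 409). The paddle is up at its starting pixel, the jar is upright under the foot, and the vial and spare jar haven't moved. I hand it in.

```bash
python3 -c "
from rig import env
print(env.close_job())"
```

```text
the job is handed in; nothing more can be done
None
```

The job is done and handed in at about 15.7 s; the system gave no verdict.

- **Sled:** I pushed it home with shut fingertips. It stopped at TCP x 0.4165 with about 30 N against the end stop. The plate face then measured 0.4266 against about 0.427 expected.
- **Press:** I went down through the window and pressed the paddle to its stop. z stayed at about 0.098–0.099, and the upward force peaked at 10 N and was about 6 N while held. The paddle was down for about 6 s in all, at least 2.4 s of that at the stop. I did not see the foot bear on the cap directly; I judge it from the paddle height.
- **Last pictures:** The lever was up, the jar upright under the foot, the sled at the home line, and the vial and spare jar in place. The contact force was near zero.
- **Guard:** No touch was seen. The side view put the knuckles only about 10 mm above the frame at the lowest point.
- **Disagreement:** The first push to z 0.100 had not yet reached the stop, so I pressed about 1–2 mm further and repeated the hold there.

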